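# Nip a scope barrel in a turnbuckle bonding clamp

## Robot

A 6-joint arm with a two-finger parallel gripper is mounted at the origin on the work surface. World frame = base frame: x ahead of the robot, y to its left, z up, the work surface at z = 0. Lengths are in m, angles in rad, forces in N, time in s.
With the tool pointing down it reaches from about 0.325 to 0.9 m from the base axis. Payload 6.1 kg.
Tool frame: the origin (TCP) lies at the very end of the fingers, on their centre line; the grasp point (between the pads) lies 19 mm behind it (ctrl.grasp_offset is the distance from the TCP to the grasp point, in m); z points along the fingers, y is the direction in which the jaws open and shut (so a half turn about z gives the same grasp; the last joint's range is limited). The gripper opens to 85 mm and grips with 20 to 120 N. Pads are 22 mm wide; open, the fingers measure 114 mm over their backs; the gripper's body (76 mm by 85 mm) begins 54 mm behind the grasp point. The pads swing forward as they close: fully open they stand 13 mm farther back than shut.
Start: joints at [-1.232, 0.22, 1.526, -0, 1.395, -0.126], TCP at [0.28, -0.559, 0.231] pointing down, gripper open.
Joint ranges: [-2.98, 2.98], [-0.91, 2.08], [0.09, 2.57], [-1.24, 4.39], [0.2, 2.65], [-2.68, 2.68]. Speed limits (rad/s): [2.57, 2.57, 3.01, 3.14, 3.14, 3.14].

## Interface

Orientations are given as a 3x3 rotation matrix whose columns are the frame's x, y, z axes.
In Python, from bench import ctrl gives the robot as it stands. The module is installed in compiled form; this text tells all that it offers.
- The arm moves only by the shell command python3 -m pendant 'ROWS' [FORCE]. ROWS is JSON, a list that holds one entry, the list of rows, each a list of 7 numbers: the turn, a rotation vector about the world's x, y, z in degrees, then the shift along the world's x, y, z in mm, then the finger opening in mm, from 0 to 85.4. A call has exactly 5 rows; each row shifts and turns the pose as measured when the row begins; what a row does not reach is not made up. A row lasts 1/10 s, in which the tool goes at most 50 mm and 8.59 degrees, less where a joint would pass 70% of its speed; a pose out of reach is approached as far as the arm can. A call is refused whole if a number of a shift passes 50 or a number of a turn 8.59, either way. A call with a gripper value outside its range is refused whole. The fingers move at their own pace and stop on an object; FORCE is the grip in N (left out, the last holds). Time passes only in rows, so rows that do not move let the fingers close, or fill a call up. It gives the time, the measured TCP pose, the force and the opening at its end, in the units of the state.
- ctrl.observe(): the state, without advancing time (a new reading comes with each control period).
- ctrl.camera(name): name is "side" or "top"; returns the picture (480x640x3 uint8, red, green, blue); there is no depth.
- ctrl.camera_params(name): a dict with "fx", "fy", "cx", "cy" (pixels), "rvec" (rotation vector, rad) and "tvec" (3), from world to camera coordinates, as OpenCV has them. Camera axes: x right, y down, z forward; pixel columns grow to the right and rows downward; lengths in m; the calibration is good to about 2 mm. A picture is of the moment at which its call begins. camera_params takes no time and is no camera call.
- ctrl.close_job(): hands the job in, once; it reports no verdict.
The state is a dict: "clock": time; "joint_positions": joint angles; "joint_vel": joint speeds; "tau": joint torques, N m; "ee_pos": TCP position; "tool_rot": TCP orientation; "wrist_force": force on the tool from outside, world axes, zero at the start; "ft_torque": the same for the moment, N m; "opening": opening from 0.0 (shut) to 1.0 (fully open).
Only numpy, scipy, OpenCV 4.12 (cv2) and the standard library are available. Lean on these libraries where they do the work, as an engineer would, in place of code of your own. Each camera call takes 0.05 s, during which the arm holds its last target. There are 200 camera calls.

## Task

Lay the scope barrel from its rest into the V-cradle of the bonding clamp, between the two end pads, and let go of it. Then wind the turnbuckle by its spokes so that both jaws draw in together and the pads nip the barrel end to end, firmly but gently: a squeeze of about 40 N (it must be clamped, and more than 80 N at any time would crack the lens seat). Let go, leaving the barrel lying in the cradle under that squeeze and the other things on the bench undisturbed.

Things in the scene. Friction and masses are not known exactly. Their poses are not given: they have to be found in the camera images.
- clamp: Bonding clamp, fixed to the bench: aluminium base 240 x 270 x 12 mm with the turnbuckle on the robot's side, a black V-cradle on the far side and two grey jaw plates sliding along y. Origin: centre of the underside; z up; y along turnbuckle and cradle, x from the turnbuckle to the cradle. Yaw within 0.25 rad.
- cradle (a point): Barrel's centre when seated midway: 65 mm from the clamp's origin along +x, 55 mm up; axes as the clamp's. Two V-blocks 16 mm wide, centred 40 mm either side along y, tops 51 mm above the bench; 64 mm free between them, down to the base. The gap between the pads starts 10 to 27 mm longer than the barrel, centred here within 3 mm.
- barrel: Loose scope barrel, a black tube with plain metal bands, 44 mm diameter, 120 mm long, about 0.3 kg. Origin: its centre (on the axis, half-way along); y is the tube's axis. It starts lying in the rest along the rest's y.
- rest: Grey rest fixed to the bench, base 100 x 130 x 10 mm, two V-blocks 16 mm wide 40 mm either side of its centre along y; the barrel lies in it with its axis 45 mm above the bench. Origin: centre of the underside.
- turnbuckle: Steel turnbuckle body, turning in fixed stands about its y (= the clamp's y), 70 mm along the clamp's -x and 80 mm up. Origin: on the axis, midway. Hub 32 mm diameter, four spokes 90 degrees apart, each with a roller grip at its tip. It tightens as its top moves to the clamp's +x, drawing each jaw in 4 mm per rad; in all it needs 1.5 to 4 rad. Self-locking: stays where left.
- turning (a point): Hub's centre, on the turnbuckle's axis. While it turns it takes 0.55 N m of friction with the pads free, plus 0.008 N m per newton of squeeze on the barrel (0.87 N m at 40 N): at a roller grip, square to the spoke, 10 N free, 16 N at 40 N of squeeze. A push that has just halted shows about 0.15 to 0.19 N m less. Bearing stands 28 to 36 mm either side of here, up to 99 mm above the bench.
- grip0 (a point): Centre of a black roller grip, 24 mm diameter, 28 mm long, spinning freely on a cross pin (along the turnbuckle's y) at the tip of a 7 mm spoke, 55 mm from the axis. Goes round with the body; at angle 0 it is at the top.
- grip1 (a point): Centre of a black roller grip, 24 mm diameter, 28 mm long, spinning freely on a cross pin (along the turnbuckle's y) at the tip of a 7 mm spoke, 55 mm from the axis. Goes round with the body; at angle 0 it is on the clamp's +x side.
- grip2 (a point): Centre of a black roller grip, 24 mm diameter, 28 mm long, spinning freely on a cross pin (along the turnbuckle's y) at the tip of a 7 mm spoke, 55 mm from the axis. Goes round with the body; at angle 0 it is at the bottom.
- grip3 (a point): Centre of a black roller grip, 24 mm diameter, 28 mm long, spinning freely on a cross pin (along the turnbuckle's y) at the tip of a 7 mm spoke, 55 mm from the axis. Goes round with the body; at angle 0 it is on the clamp's -x side.
- jaw_left: Grey jaw plate at the clamp's +y end, 185 x 14 x 70 mm, 20 to 90 mm above the bench. Origin: on its inner face, on the cradle's line. Its rubber pad, 30 mm diameter, stands about 12 mm proud, but screwed in or out by up to 5 mm from job to job, so the contact must be felt.
- jaw_right: Grey jaw plate at the clamp's -y end, as the left one. Its rubber pad stands 12 mm proud on a spring of 12 N per mm with 7 mm of travel: once both pads touch, the squeeze rises by 70 to 95 N per rad of the turnbuckle.
- dropper: Bystander: white dropper bottle with blue cap, 32 mm diameter, 75 mm tall. Origin: centre of its underside.
- lens_ring: Bystander: black lens ring, 48 mm diameter, 16 mm high. Origin: centre of its underside.
- eyecup: Bystander: black rubber eyecup, 44 mm diameter, 35 mm high. Origin: centre of its underside.
- driver: Bystander: screwdriver lying on the bench. Origin: on the bench under it.
Mind the look-alikes: they are no part of the job. Of the things like the barrel, leave any that is white; of the rest the larger one is meant.

How it is judged:
On the way:
1. the barrel lies in the cradle between the pads, let go (x of barrel in the frame of cradle between -0.004 and 0.004 m and z of barrel in the frame of cradle between -0.004 and 0.004 m and y of barrel in the frame of cradle between -0.02 and 0.02 m and angle between the y axis of barrel and the y axis of clamp, either way round below 0.08 rad and contact force between the fingers and barrel below 0.1 N and linear speed of barrel below 0.02 m/s), for 0.2 s.
At the end, for the whole second after the job is handed in: The barrel lies at rest in the V-cradle (axis within 4 mm of its seat and 0.08 rad of the cradle's line, within 20 mm of midway) and each jaw's pad presses on its end with 20 to 65 N, with nothing holding the turnbuckle (x of barrel in the frame of cradle between -0.004 and 0.004 m and z of barrel in the frame of cradle between -0.004 and 0.004 m and y of barrel in the frame of cradle between -0.02 and 0.02 m and angle between the y axis of barrel and the y axis of clamp, either way round below 0.08 rad and contact force between jaw_left and barrel between 20 and 65 N and contact force between jaw_right and barrel between 20 and 65 N and linear speed of barrel below 0.01 m/s); the robot touches nothing.
It fails at once if a pad squeezes the barrel with more than 80 N (contact force between any of jaw_left, jaw_right and barrel above 80 N).
It fails at once if a bystander is moved by more than 30 mm (distance of any of dropper, lens_ring, eyecup, driver from where it was at the start of the episode above 0.03 m).
It also fails if it takes over 67 s, if anything falls off the work surface, if the arm or the gripper's body presses on something with over 40 N, if the wrist force passes 120 N, or if a joint passes its speed limit or range.

## Working session

There is one attempt and no reset: what is moved stays moved. The work goes in short steps, Python scripts to look and compute and a shell command to move; the robot and the scene stay as the last step left them, time stands still between calls to the robot, and variables do not carry over. Pictures are saved under pics/ and viewed, about 8 in all and at most 12, crops included, and the job is handed in when it is done.

```bash
mkdir -p pics
cat > h.py <<'E'
import numpy as np,cv2
from bench import ctrl
def cam(n):
    p=ctrl.camera_params(n);R=cv2.Rodrigues(np.array(p['rvec'],float))[0];t=np.array(p['tvec'],float).ravel();return p,R,t
def px2w(n,u,v,z):
    p,R,t=cam(n);d=R.T@np.array([(u-p['cx'])/p['fx'],(v-p['cy'])/p['fy'],1]);c=-R.T@t
    return c+d*(z-c[2])/d[2]
def w2px(n,P):
    p,R,t=cam(n);q=R@np.array(P,float)+t;return np.array([p['fx']*q[0]/q[2]+p['cx'],p['fy']*q[1]/q[2]+p['cy']])
def shot(n,f,box=None,s=1):
    im=ctrl.camera(n)[:,:,::-1]
    if box: im=im[box[1]:box[3],box[0]:box[2]]
    cv2.imwrite('pics/'+f,cv2.resize(im,None,fx=s,fy=s,interpolation=cv2.INTER_CUBIC))
E
python3 - <<'E'
from h import *
for n in('top','side'):
    shot(n,n+'0.png');p,R,t=cam(n);print(n,-R.T@t,R[2],p['fx'])
print(ctrl.grasp_offset,ctrl.observe())
E
```

```text
top [ 0.44263711 -0.04409014  1.42593058] [ 0.11290998  0.00924984 -0.99356217] 531.1445120318608
side [0.38009461 1.14927542 0.80402142] [ 0.16465392 -0.85372173 -0.49401244] 490.3586377988213
0.0187 {'clock': 0.1, 'joint_positions': array([-1.23206934e+00,  2.21139760e-01,  1.52751329e+00, -7.64457093e-06,
        1.39473339e+00, -1.26097528e-01]), 'joint_vel': array([ 0.00128785, -0.00208055, -0.00450752, -0.00149796,  0.00061738,
        0.00012665]), 'tau': array([ 1.03895753e-03, -4.98242533e+01, -3.90547657e+01, -6.11190944e-05,
        5.69657321e-03, -1.35612243e-05]), 'ee_pos': array([ 0.27997362, -0.55815536,  0.23030452]), 'tool_rot': array([[ 8.93899708e-01,  4.48266604e-01, -6.03150886e-04],
       [ 4.48266957e-01, -8.93898138e-01,  1.68936208e-03],
       [ 2.18129150e-04, -1.78049288e-03, -9.99998391e-01]]), 'wrist_force': array([-0.41096978,  0.46461052, -0.1110774 ]), 'ft_torque': array([-0.020184  , -0.00121247, -0.01378806]), 'opening': 0.9970509541876736}
```

View pics/top0.png

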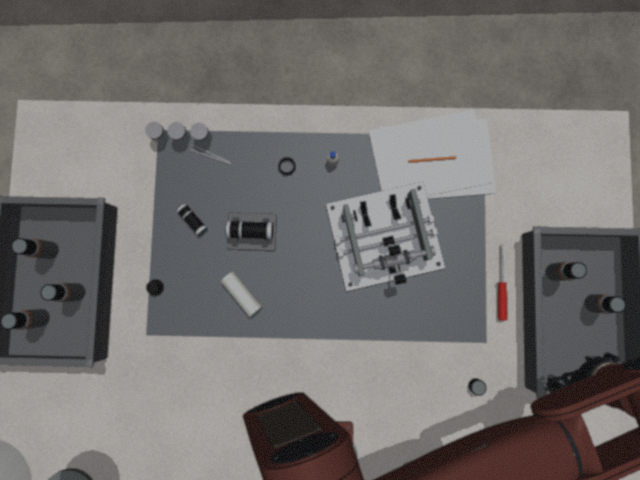

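View pics/side0.png

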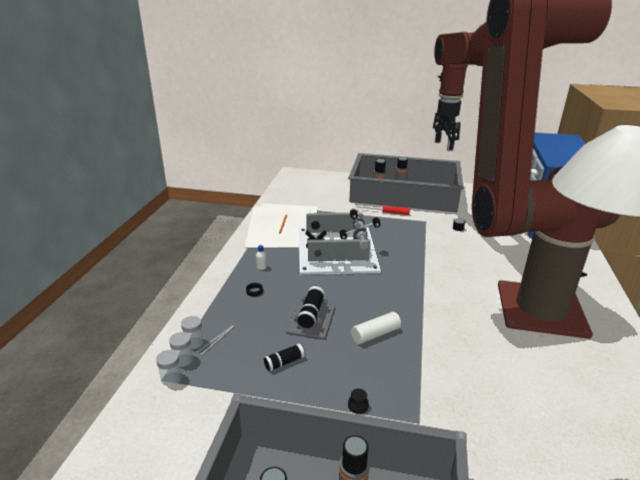

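Top view (up = +x, left = +y). Candidates for the barrel are the black tube in the rest at (249,230), a smaller black tube at (192,219) and a white tube at (241,294). I choose the one in the rest, since it is black and the larger of the two. The clamp is at (387,238). Next, close crops.

Run:
```python
from h import *
shot('top','top1.png',(215,175,455,310),3.33)
shot('side','side1.png',(280,195,400,345),4)
```

```text
(no output)
```

View pics/top1.png

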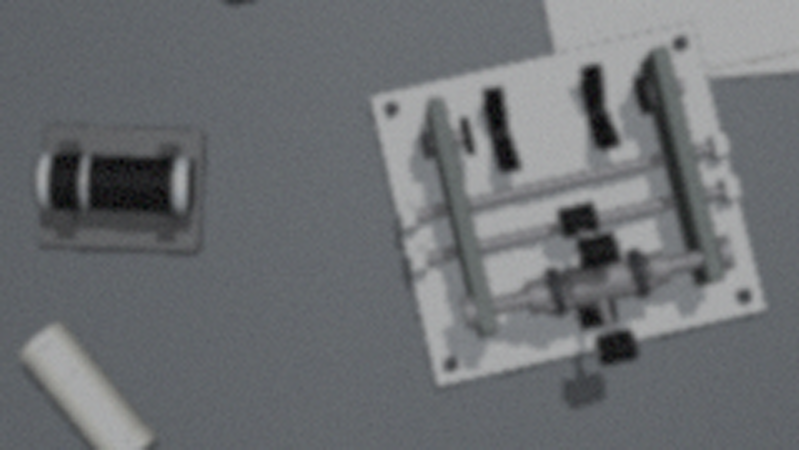

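View pics/side1.png

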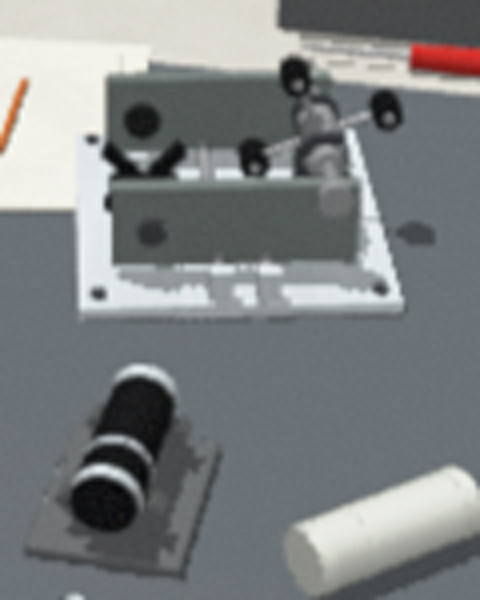

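```bash
cat >> h.py <<'E'
def fit(local,world):
    l=np.array(local);w=np.array(world)[:,:2];lc=l-l.mean(0);wc=w-w.mean(0)
    a=np.arctan2((lc[:,0]*wc[:,1]-lc[:,1]*wc[:,0]).sum(),(lc*wc).sum());R=np.array([[np.cos(a),-np.sin(a)],[np.sin(a),np.cos(a)]])
    o=w.mean(0)-R@l.mean(0);return o,a,(w-(l@R.T+o))
def T(u,v,z): return px2w('top',215+u/3.33,175+v/3.33,z)
def S(u,v): return np.array([280+u/4,195+v/4])
E
python3 - <<'E'
from h import *
from scipy.optimize import least_squares
o,a,r=fit([[.12,.135],[.12,-.135],[-.12,-.135],[-.12,.135]],[T(u,v,.012) for u,v in[(372,97),(703,25),(765,308),(438,385)]])
print('clamp',o,a,r*1e3)
ro,ra,rr=fit([[.05,.065],[.05,-.065],[-.05,-.065],[-.05,.065]],[T(u,v,.01) for u,v in[(47,122),(205,129),(200,255),(38,247)]])
print('rest',ro,ra,rr*1e3)
L=T(38,180,.045);Rr=T(192,184,.045);print('barrel',L,Rr,(L+Rr)/2,np.linalg.norm(L-Rr))
c,s=np.cos(a),np.sin(a)
def W(p): return np.array([o[0]+c*p[0]-s*p[1],o[1]+s*p[0]+c*p[1],p[2]])
print('cradle',W((.065,0,.055)),'hub',W((-.07,0,.08)))
# side check of base corners and cradle ends; grips for angle
print('side base corners', [((w2px('side',W((x,y,.012)))-[280,195])*4).round() for x,y in((.12,.135),(-.12,.135))])
for k in range(0,90,10):
    q=[]
    for j in range(4):
        t=np.radians(k+90*j);P=W((-.07+.055*np.sin(t),0,.08+.055*np.cos(t)))
        q.append((((w2px('side',P)-[280,195])*4).round().astype(int).tolist(),((w2px('top',P)-[215,175])*3.33).round().astype(int).tolist()))
    print(k,q)
for y in(.06,-.06): 
    P=np.array([ro[0]-np.sin(ra)*y,ro[1]+np.cos(ra)*y,.045]);print('barrel end side',((w2px('side',P)-[280,195])*4).round())
E
```

```text
clamp [ 0.58682051 -0.18274074] 0.2385070170049859 [[-2.53757318  0.94279848]
 [-1.50622156 -3.92931023]
 [ 3.50506987  3.03221266]
 [ 0.53872487 -0.04570092]]
rest [0.59084858 0.17714913] -0.02206640809254834 [[ 0.96729788 -0.63537823]
 [ 0.85643112  1.149994  ]
 [-1.26833278 -0.47405695]
 [-0.55539623 -0.04055882]]
barrel [0.5920687  0.23843512 0.045     ] [0.59152556 0.1171046  0.045     ] [0.59179713 0.17776986 0.045     ] 0.12133173161643135
cradle [ 0.64998048 -0.16738435  0.055     ] hub [ 0.51880209 -0.19927839  0.08      ]
side base corners [array([ 76., 300.]), array([401., 297.])]
0 [([322, 67], [608, 279]), ([248, 130], [583, 213]), ([315, 191], [591, 287]), ([388, 129], [616, 354])]
10 [([309, 68], [605, 266]), ([249, 141], [582, 215]), ([327, 190], [594, 298]), ([388, 118], [617, 353])]
20 [([297, 71], [602, 254]), ([251, 151], [581, 219]), ([338, 187], [597, 310]), ([386, 108], [618, 349])]
30 [([286, 75], [598, 243]), ([256, 161], [581, 225]), ([350, 182], [600, 320]), ([381, 98], [618, 344])]
40 [([275, 82], [595, 233]), ([263, 170], [582, 233]), ([360, 176], [603, 330]), ([375, 89], [618, 336])]
50 [([266, 90], [592, 225]), ([271, 177], [583, 242]), ([369, 169], [606, 338]), ([367, 81], [617, 327])]
60 [([259, 99], [589, 219]), ([281, 183], [584, 252]), ([377, 160], [609, 345]), ([357, 75], [615, 316])]
70 [([253, 109], [586, 215]), ([291, 187], [586, 263]), ([382, 150], [612, 350]), ([346, 70], [613, 304])]
80 [([249, 119], [584, 212]), ([303, 190], [589, 275]), ([386, 140], [614, 353]), ([334, 67], [611, 292])]
barrel end side [102. 501.]
barrel end side [146. 388.]
```

Turnbuckle angle is about 23° from both views, the barrel ends match the side view, and the clamp corners are good to about 3 mm (to be refined later). Moving above the barrel now.

```bash
python3 -m pendant '[[[0,0,3.2,15,37,0,85],[0,0,3.2,15,37,0,85],[0,0,3.2,15,37,0,85],[0,0,3.2,15,37,0,85],[0,0,3.2,15,37,0,85]]]' 40
python3 -m pendant '[[[0,0,3.2,15,37,0,85],[0,0,3.2,15,37,0,85],[0,0,3.2,15,37,0,85],[0,0,3.2,15,37,0,85],[0,0,3.2,15,37,0,85]]]'
python3 -m pendant '[[[0,0,3.2,15,37,0,85],[0,0,3.2,15,37,0,85],[0,0,3.2,15,37,0,85],[0,0,3.2,15,37,0,85],[0,0,3.2,15,37,0,85]]]'
python3 -m pendant '[[[0,0,3.2,15,37,0,85],[0,0,3.2,15,37,0,85],[0,0,3.2,15,37,0,85],[0,0,3.2,15,37,0,85],[0,0,3.2,15,37,0,85]]]'
python3 - <<'E'
from h import *
g=cv2.cvtColor(cv2.imread('pics/top0.png'),cv2.COLOR_BGR2GRAY)
o=np.array([.5868,-.1827]);a=.2385
def W(p): return np.array([o[0]+np.cos(a)*p[0]-np.sin(a)*p[1],o[1]+np.sin(a)*p[0]+np.cos(a)*p[1],p[2]])
# refine base edges: along each side scan normal for strongest white->grey step
gf=cv2.GaussianBlur(g,(0,0),.8).astype(np.float32)
for name,(nx,ny),half,oth in(('+x',(1,0),.12,.135),('-x',(-1,0),.12,.135),('+y',(0,1),.135,.12),('-y',(0,-1),.135,.12)):
    pts=[]
    for s in np.linspace(-.85,.85,24):
        d=np.arange(-.012,.0121,.0005);v=[]
        for e in d:
            p=np.array([nx,ny])*(half+e)+np.array([ny,nx])*s*oth
            u=w2px('top',W((*p,.012)));v.append(cv2.getRectSubPix(gf,(1,1),(float(u[0]),float(u[1])))[0,0])
        gr=np.diff(v);k=gr.argmin()
        if gr[k]<-2: pts.append((s*oth,(d[k]+.00025)*1e3))
    pts=np.array(pts);m=np.median(pts[:,1]);ok=abs(pts[:,1]-m)<4;f=np.polyfit(pts[ok,0],pts[ok,1],1);print(name,ok.sum(),f.round(2))
for v in((570,187),(578,220)):
    for z in(.03,.05):
        P=T(*v,z)[:2]-o;print('rod',v,z,(P@[np.cos(a),np.sin(a)]).round(4))
# jaw top edges (z=.09): left jaw inner/outer at several, in clamp coords
for v in((432,100),(446,100),(470,330),(492,330),(655,50),(670,50),(705,275),(720,275)):
    P=T(*v,.09)[:2]-o;print('jaw',v,(P@[np.cos(a),np.sin(a)]).round(4),(P@[-np.sin(a),np.cos(a)]).round(4))
E
```

```text
clock: 0.7
ee_pos: [0.3535, -0.3709, 0.2281]
tool_rot: [[0.734, 0.679, -0.002], [0.679, -0.734, 0.002], [-0.0, -0.003, -1.0]]
wrist_force: [1.1, -0.4, 0.5]
opening: 0.996
clock: 1.2
ee_pos: [0.4297, -0.1777, 0.2278]
tool_rot: [[0.51, 0.86, -0.002], [0.86, -0.51, 0.001], [0.0, -0.002, -1.0]]
wrist_force: [1.1, -0.4, -0.5]
opening: 0.994
clock: 1.7
ee_pos: [0.5062, 0.0158, 0.2281]
tool_rot: [[0.242, 0.97, -0.0], [0.97, -0.242, 0.0], [0.0, -0.0, -1.0]]
wrist_force: [0.3, 0.1, -0.7]
opening: 0.991
clock: 2.2
ee_pos: [0.5826, 0.2096, 0.2276]
tool_rot: [[-0.048, 0.999, -0.0], [0.999, 0.048, -0.0], [-0.0, -0.0, -1.0]]
wrist_force: [1.0, -0.2, 0.3]
opening: 0.993
+x 14 [-8.26  1.34]
-x 20 [-13.9   -2.68]Traceback (most recent call last):
  File "<stdin>", line 13, in <module>
  File "h.py", line 9, in w2px
    p,R,t=cam(n);q=R@np.array(P,float)+t;return np.array([p['fx']*q[0]/q[2]+p['cx'],p['fy']*q[1]/q[2]+p['cy']])
          ~~~^^^
  File "h.py", line 4, in cam
    p=ctrl.camera_params(n);R=cv2.Rodrigues(np.array(p['rvec'],float))[0];t=np.array(p['tvec'],float).ravel();return p,R,t
ValueError: time passes only in moves, steps and waits
```

```bash
sed -i 's/^def cam(n):/import functools\n@functools.lru_cache(None)\ndef cam(n):/' h.py
python3 - <<'E'
from h import *
g=cv2.cvtColor(cv2.imread('pics/top0.png'),cv2.COLOR_BGR2GRAY)
gf=cv2.GaussianBlur(g,(0,0),.8).astype(np.float32)
o=np.array([.5868,-.1827]);a=.2385
def W(p): return np.array([o[0]+np.cos(a)*p[0]-np.sin(a)*p[1],o[1]+np.sin(a)*p[0]+np.cos(a)*p[1],p[2]])
for it in range(4):
    F={}
    for name,(nx,ny),half,oth in(('+x',(1,0),.12,.135),('-x',(-1,0),.12,.135),('+y',(0,1),.135,.12),('-y',(0,-1),.135,.12)):
        pts=[]
        for s in np.linspace(-.85,.85,24):
            d=np.arange(-.012,.0121,.0005);v=[]
            for e in d:
                p=np.array([nx,ny])*(half+e)+np.array([ny,nx])*s*oth
                u=w2px('top',W((*p,.012)));v.append(cv2.getRectSubPix(gf,(1,1),(float(u[0]),float(u[1])))[0,0])
            gr=np.diff(v);k=gr.argmin()
            if gr[k]<-2: pts.append((s*oth,(d[k]+.00025)*1e3))
        pts=np.array(pts);m=np.median(pts[:,1]);ok=abs(pts[:,1]-m)<4;f=np.polyfit(pts[ok,0],pts[ok,1],1);F[name]=f;print(name,ok.sum(),f.round(2),end=' ')
    dx=(F['+x'][1]-F['-x'][1])/2e3;dy=(F['+y'][1]-F['-y'][1])/2e3
    da=np.mean([-F['+x'][0],F['-x'][0],F['+y'][0],-F['-y'][0]])/1e3
    o=o+[np.cos(a)*dx-np.sin(a)*dy,np.sin(a)*dx+np.cos(a)*dy];a+=da;print('\n',o,a)
print('cradle',W((.065,0,.055)),'hub',W((-.07,0,.08)))
for v in((570,187),(578,220)):
    for z in(.03,.05):
        P=T(*v,z)[:2]-o;print('rod',v,z,(P@[np.cos(a),np.sin(a)]).round(4))
for v in((432,100),(446,100),(470,330),(492,330),(655,50),(670,50),(705,275),(720,275)):
    P=T(*v,.09)[:2]-o;print('jaw',v,(P@[np.cos(a),np.sin(a)]).round(4),(P@[-np.sin(a),np.cos(a)]).round(4))
E
```

```text
+x 14 [-8.26  1.34] -x 20 [-13.9   -2.68] +y 24 [12.03  2.31] -y 20 [ 9.99 -3.25] 
 [ 0.58809486 -0.17952113] 0.237602299180752
+x 14 [-14.43  -0.42] -x 21 [-13.78  -0.73] +y 24 [13.41 -0.4 ] -y 18 [ 7.13 -0.43] 
 [ 0.58824065 -0.17946724] 0.23933432082289313
+x 14 [-8.81 -0.88] -x 21 [-11.44  -0.42] +y 24 [10.76 -0.35] -y 18 [ 9.65 -0.52] 
 [ 0.58799492 -0.17944003] 0.23895503410832422
+x 14 [-9.47 -0.71] -x 21 [-13.18  -0.87] +y 24 [10.37 -0.52] -y 18 [ 4.33 -0.27] 
 [ 0.58810577 -0.1795415 ] 0.23953884542311998
cradle [ 0.65124986 -0.16411995  0.055     ] hub [ 0.52010445 -0.19614933  0.08      ]
rod (570, 187) 0.03 0.0085
rod (570, 187) 0.05 0.0068
rod (578, 220) 0.03 -0.0185
rod (578, 220) 0.05 -0.0198
jaw (432, 100) 0.0913 0.0911
jaw (446, 100) 0.089 0.0807
jaw (470, 330) -0.0858 0.1015
jaw (492, 330) -0.0893 0.0853
jaw (655, 50) 0.0921 -0.084
jaw (670, 50) 0.0896 -0.0952
jaw (705, 275) -0.0836 -0.0807
jaw (720, 275) -0.0861 -0.0918
```

```bash
python3 -m pendant '[[[0,0,-1.8,4.4,-16,-35,85],[0,0,-1.8,4.4,-16,-35,85],[0,0,0,0,0,-35,85],[0,0,0,0,0,-35,85],[0,0,0,0,0,0,85]]]'
python3 -m pendant '[[[0,0,0,0,0,-25,85],[0,0,0,0,0,-20,85],[0,0,0,0,0,-14,85],[0,0,0,0,0,0,85],[0,0,0,0,0,0,85]]]'
```

```text
clock: 2.7
ee_pos: [0.5925, 0.1845, 0.0842]
tool_rot: [[0.006, 1.0, 0.004], [1.0, -0.006, 0.002], [0.002, 0.004, -1.0]]
wrist_force: [-0.4, -0.4, -1.4]
opening: 0.995
clock: 3.2
ee_pos: [0.5964, 0.1854, 0.0301]
tool_rot: [[0.006, 1.0, 0.011], [1.0, -0.006, 0.003], [0.003, 0.011, -1.0]]
wrist_force: [0.1, 0.5, 0.4]
opening: 0.993
```

```bash
python3 -m pendant '[[[-0.15,0.6,-0.6,-5,-8,0,85],[0,0,0,0,0,0,85],[0,0,0,0,0,0,35],[0,0,0,0,0,0,35],[0,0,0,0,0,0,35]]]' 40
python3 -m pendant '[[[0,0,0,0,0,0,35],[0,0,0,0,0,0,35],[0,0,0,0,0,0,35],[0,0,0,0,0,0,35],[0,0,0,0,0,0,35]]]'
```

```text
clock: 3.7
ee_pos: [0.592, 0.1771, 0.0353]
tool_rot: [[0.017, 1.0, 0.001], [1.0, -0.017, 0.001], [0.001, 0.001, -1.0]]
wrist_force: [-29.0, -0.9, 19.1]
opening: 0.513
clock: 4.2
ee_pos: [0.5918, 0.1771, 0.0357]
tool_rot: [[0.017, 1.0, 0.001], [1.0, -0.017, 0.001], [0.001, 0.001, -1.0]]
wrist_force: [-0.1, -0.2, 0.4]
opening: 0.502
```

```bash
python3 -m pendant '[[[0,0,0,0,0,0,60],[0,0,0,0,0,0,60],[0,0,0,0,0,-6,60],[0,0,0,0,0,-5,60],[0,0,0,0,0,0,60]]]' 40
python3 -m pendant '[[[0,0,-1.6,0,0,0,35],[0,0,0,0,0,0,35],[0,0,0,0,0,0,35],[0,0,0,0,0,0,35],[0,0,0,0,0,0,35]]]'
```

```text
clock: 4.7
ee_pos: [0.5921, 0.1773, 0.0235]
tool_rot: [[0.017, 1.0, 0.001], [1.0, -0.017, 0.001], [0.001, 0.001, -1.0]]
wrist_force: [0.4, 0.5, -0.2]
opening: 0.7
clock: 5.2
ee_pos: [0.5918, 0.1773, 0.0233]
tool_rot: [[0.047, 0.999, 0.001], [0.999, -0.047, 0.001], [0.001, 0.001, -1.0]]
wrist_force: [-0.6, 1.5, -0.3]
opening: 0.505
```

```bash
python3 -m pendant '[[[0,0,0,0,0,25,35],[0,0,0,0,0,35,35],[0,0,0,0,0,40,35],[0,0,0,0,0,30,35],[0,0,0,0,0,0,35]]]' 
python3 -m pendant '[[[0,0,1.6,6,-34,0,35],[0,0,1.6,6,-34,0,35],[0,0,1.6,6,-34,0,35],[0,0,1.6,6,-34,0,35],[0,0,1.6,6,-34,0,35]]]'
python3 -m pendant '[[[0,0,1.6,6,-34,0,35],[0,0,1.6,6,-34,0,35],[0,0,1.6,6,-34,0,35],[0,0,1.6,6,-34,0,35],[0,0,1.6,6,-34,0,35]]]'
```

```text
clock: 5.7
ee_pos: [0.587, 0.1764, 0.1522]
tool_rot: [[0.05, 0.999, -0.009], [0.999, -0.05, -0.0], [-0.001, -0.009, -1.0]]
wrist_force: [1.4, -0.6, -1.4]
opening: 0.5
clock: 6.2
ee_pos: [0.613, 0.0066, 0.1439]
tool_rot: [[-0.101, 0.995, -0.017], [0.995, 0.102, 0.001], [0.003, -0.017, -1.0]]
wrist_force: [0.8, 0.5, -2.2]
opening: 0.503
clock: 6.7
ee_pos: [0.6375, -0.1689, 0.1304]
tool_rot: [[-0.243, 0.97, -0.032], [0.97, 0.243, 0.003], [0.011, -0.03, -0.999]]
wrist_force: [0.5, -0.0, -3.2]
opening: 0.501
```

```bash
python3 -m pendant '[[[0,-1.8,0,7,3,4,35],[0,0,0,6,2,4,35],[0,0,0,0,0,0,35],[0,0,0,0,0,0,35],[0,0,0,0,0,0,35]]]'
python3 - <<'E'
from h import *
shot('top','top2.png',(320,170,450,300),4.6)
print(ctrl.observe()['ft_torque'])
E
```

```text
clock: 7.2
ee_pos: [0.6472, -0.1659, 0.1299]
tool_rot: [[-0.238, 0.971, -0.01], [0.971, 0.238, 0.006], [0.008, -0.008, -1.0]]
wrist_force: [-0.6, -0.8, -3.4]
opening: 0.505
[-0.03967237 -0.00706913 -0.02801999]
```

View pics/top2.png

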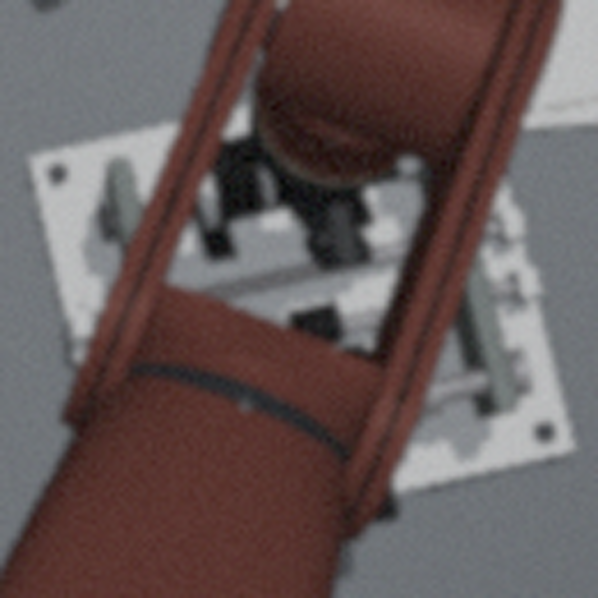

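```bash
python3 -m pendant '[[[-0.3,-0.5,0,4,2,-10,35],[0,0,0,0,0,-20,35],[0,0,0,0,0,-20,35],[0,0,0,0,0,-10,35],[0,0,0,0,0,0,35]]]'
python3 - <<'E'
from h import *
shot('side','side2.png',(330,190,400,270),7)
E
```

```text
clock: 7.75
ee_pos: [0.6523, -0.1605, 0.0671]
tool_rot: [[-0.242, 0.97, 0.002], [0.97, 0.242, -0.0], [-0.001, 0.002, -1.0]]
wrist_force: [0.5, -0.2, -2.8]
opening: 0.505
```

Run:
```python
from h import *
s=ctrl.observe();print(s['ee_pos'],s['wrist_force'],s['ft_torque'],s['tool_rot'])
```

```text
[ 0.65256272 -0.1606401   0.06779044] [-1.4929244   0.13149086 -2.31508803] [-0.00643596  0.06192872 -0.00743162] [[-2.41536234e-01  9.70388207e-01  2.64115702e-03]
 [ 9.70391114e-01  2.41538407e-01 -5.32494103e-04]
 [-1.15466686e-03  2.43433869e-03 -9.99996370e-01]]
```

```bash
python3 -m pendant '[[[0,0,0,-1,-3.5,-8,35],[0,0,0,0,0,-8,35],[0,0,0,0,0,-6,35],[0,0,0,0,0,-4,35],[0,0,0,0,0,0,35]]]' 
python3 -m pendant '[[[0,0,0,0,0,-3,35],[0,0,0,0,0,-3,35],[0,0,0,0,0,0,35],[0,0,0,0,0,0,35],[0,0,0,0,0,0,35]]]'
python3 - <<'E'
from h import *
print(ctrl.observe()['ft_torque'])
E
```

```text
clock: 8.3
ee_pos: [0.6535, -0.1652, 0.0426]
tool_rot: [[-0.241, 0.97, 0.007], [0.97, 0.241, -0.002], [-0.004, 0.007, -1.0]]
wrist_force: [0.2, 0.9, -1.6]
opening: 0.506
clock: 8.8
ee_pos: [0.654, -0.1656, 0.037]
tool_rot: [[-0.241, 0.97, 0.008], [0.97, 0.241, -0.003], [-0.005, 0.007, -1.0]]
wrist_force: [0.2, -0.0, -3.0]
opening: 0.502
[-0.01384984  0.07320789  0.01615543]
```

```bash
python3 -m pendant '[[[0,0.4,0,-2.5,1,-2,35],[0,0,0,0,0,-2,35],[0,0,0,0,0,0,35],[0,0,0,0,0,0,35],[0,0,0,0,0,0,35]]]'
```

```text
clock: 9.3
ee_pos: [0.6515, -0.1646, 0.0347]
tool_rot: [[-0.241, 0.97, 0.001], [0.97, 0.241, -0.003], [-0.004, 0.0, -1.0]]
wrist_force: [-1.7, 0.0, -1.3]
opening: 0.504
```

```bash
python3 -m pendant '[[[0,0,0,0,0,-2,35],[0,0,0,0,0,-2,35],[0,0,0,0,0,0,35],[0,0,0,0,0,0,35],[0,0,0,0,0,0,35]]]'
```

```text
clock: 9.8
ee_pos: [0.6516, -0.1645, 0.0347]
tool_rot: [[-0.24, 0.971, 0.001], [0.971, 0.24, -0.003], [-0.003, -0.0, -1.0]]
wrist_force: [-2.1, 0.1, -1.5]
opening: 0.504
```

```bash
python3 -m pendant '[[[0,0,0,0,0,-4,35],[0,0,0,0,0,-4,35],[0,0,0,0,0,0,35],[0,0,0,0,0,0,35],[0,0,0,0,0,0,35]]]'
python3 - <<'E'
from h import *
print(ctrl.observe()['ft_torque'])
shot('side','side3.png',(340,190,410,270),7)
E
```

```text
clock: 10.3
ee_pos: [0.6522, -0.1646, 0.0353]
tool_rot: [[-0.24, 0.971, -0.0], [0.971, 0.24, -0.003], [-0.003, -0.001, -1.0]]
wrist_force: [-2.6, 0.4, -0.6]
opening: 0.5
[-0.01461997  0.22627573 -0.0588777 ]
```

View pics/side3.png

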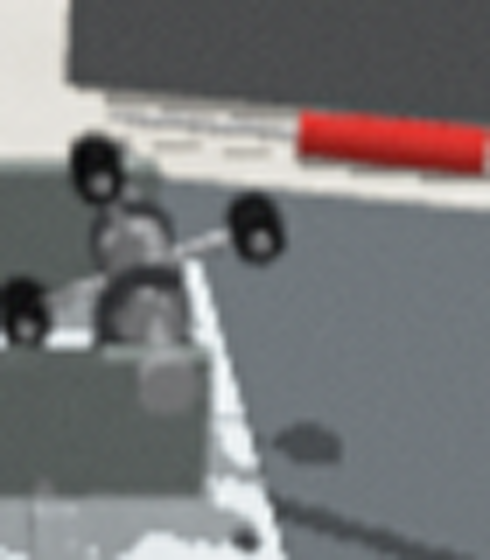

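```bash
python3 -m pendant '[[[0,0,0,0,0,0,48],[0,0,0,0,0,0,52],[0,0,0,0,0,0,56],[0,0,0,0,0,0,58],[0,0,0,0,0,0,58]]]'
python3 -m pendant '[[[0,0,0,0,0,15,58],[0,0,0,0,0,30,58],[0,0,0,0,0,40,58],[0,0,0,0,0,40,58],[0,0,0,0,0,40,58]]]'
python3 - <<'E'
from h import *
shot('side','side4.png',(290,195,390,295),6)
E
```

```text
clock: 10.85
ee_pos: [0.6535, -0.1648, 0.0348]
tool_rot: [[-0.24, 0.971, 0.002], [0.971, 0.24, -0.004], [-0.004, 0.001, -1.0]]
wrist_force: [0.3, -0.5, -0.2]
opening: 0.678
clock: 11.35
ee_pos: [0.6475, -0.1626, 0.2002]
tool_rot: [[-0.24, 0.971, -0.011], [0.971, 0.24, 0.001], [0.004, -0.011, -1.0]]
wrist_force: [0.2, -0.0, 0.9]
opening: 0.68
```

View pics/side4.png

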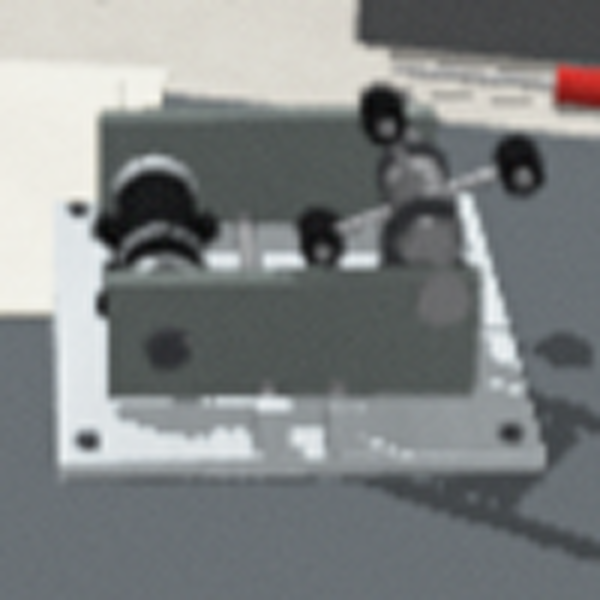

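Side view: the barrel sits in the V-blocks (160,215) between the jaws and the turnbuckle is still at about 23°. Next I shut the fingers and go in behind the top grip.

```bash
python3 -m pendant '[[[0,-0.6,0,-28,-7,0,0],[0,0,0,-28,-7,0,0],[0,0,0,-28,-7,0,0],[0,0,0,-28,-7,0,0],[0,0,0,-26,-8,0,0]]]' 60
python3 -m pendant '[[[0,0,0,0,0,-10,0],[0,0,0,0,0,-10,0],[0,0,0,0,0,-10,0],[0,0,0,0,0,0,0],[0,0,0,0,0,0,0]]]'
python3 - <<'E'
from h import *
s=ctrl.observe();h=np.array([.5201,-.1961]);e=np.array([np.cos(.239),np.sin(.239)]);d=s['ee_pos'][:2]-h
print(d@e,d@[-e[1],e[0]])
E
```

```text
clock: 11.9
ee_pos: [0.5153, -0.2011, 0.2221]
tool_rot: [[-0.244, 0.969, 0.029], [0.97, 0.245, -0.011], [-0.017, 0.026, -1.0]]
wrist_force: [-0.2, -0.6, -0.1]
opening: 0.004
clock: 12.4
ee_pos: [0.5151, -0.2017, 0.1931]
tool_rot: [[-0.243, 0.97, 0.033], [0.97, 0.243, -0.013], [-0.02, 0.029, -0.999]]
wrist_force: [0.3, 0.6, 0.1]
opening: 0.001
-0.006170370276554266 -0.004270441750554267
```

```bash
cat > st.py <<'E'
from h import *
s=ctrl.observe();h=np.array([.5201,-.1961]);e=np.array([np.cos(.239),np.sin(.239)]);d=s['ee_pos'][:2]-h
f=s['wrist_force'];z=s['tool_rot'][:,2]
print("t%.2f x'%.1f y'%.1f z%.1f | Fx'%.1f Fy'%.1f Fz%.1f | tilt fix x%.1f y%.1f"%(s['clock'],d@e*1e3,d@[-e[1],e[0]]*1e3,s['ee_pos'][2]*1e3,f[:2]@e,f[:2]@[-e[1],e[0]],f[2],-np.degrees(z[1]),np.degrees(z[0])))
E
python3 -m pendant '[[[0.7,1.9,0,-6,3,-10,0],[0,0,0,0,0,-10,0],[0,0,0,0,0,-10,0],[0,0,0,0,0,0,0],[0,0,0,0,0,0,0]]]' >/dev/null; python3 st.py
```

```text
t12.90 x'-10.9 y'1.2 z159.1 | Fx'0.5 Fy'0.2 Fz0.5 | tilt fix x-0.1 y-0.3
```

```bash
python3 -m pendant '[[[0,0,0,0,0,-15,0],[0,0,0,0,0,-15,0],[0,0,0,0,0,-8,0],[0,0,0,0,0,0,0],[0,0,0,0,0,0,0]]]' >/dev/null; python3 st.py
python3 -m pendant '[[[0,0,0,4,1,0,0],[0,0,0,4,1,0,0],[0,0,0,4,1,-1,0],[0,0,0,0,0,0,0],[0,0,0,0,0,0,0]]]' >/dev/null; python3 st.py
```

```text
t13.40 x'-11.4 y'1.4 z117.4 | Fx'-0.5 Fy'-0.3 Fz-0.1 | tilt fix x-0.1 y-0.3
t13.90 x'-2.3 y'1.2 z116.3 | Fx'-1.7 Fy'0.6 Fz-0.0 | tilt fix x-0.0 y-0.9
```

```bash
python3 -m pendant '[[[0,0,0,7,1.7,0,0],[0,0,0,7,1.7,-1,0],[0,0,0,7,1.7,-2,0],[0,0,0,7,1.7,-3,0],[0,0,0,7,1.7,-4,0]]]' >/dev/null; python3 st.py
```

```text
t14.40 x'21.9 y'1.5 z104.2 | Fx'-12.2 Fy'0.4 Fz5.0 | tilt fix x0.1 y-2.6
```

```bash
python3 -m pendant '[[[0,-2,0,-5,-1,0,0],[0,-0.6,0,-3,-1,25,0],[0,0,0,0,0,28,0],[0,0,0,-35,-8.5,0,0],[0,0,0,-35,-8.5,0,0]]]' >/dev/null; python3 st.py
python3 - <<'E'
from h import *
shot('side','side5.png',(310,195,390,255),8)
E
```

```text
t14.90 x'-54.7 y'1.3 z159.8 | Fx'-0.7 Fy'-0.2 Fz-0.1 | tilt fix x0.2 y0.4
```

View pics/side5.png

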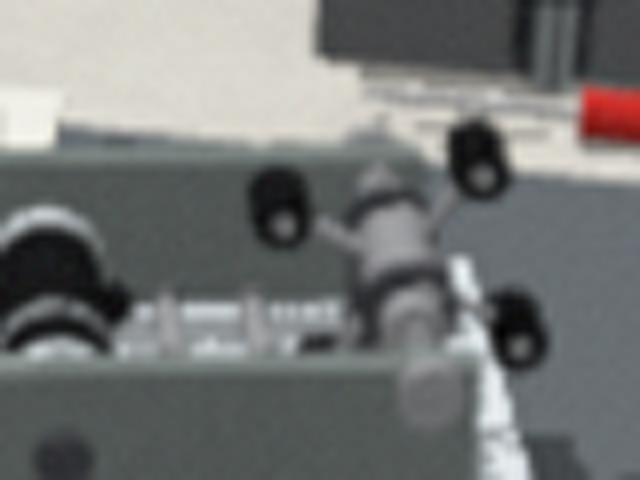

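```bash
python3 -m pendant '[[[0,0.4,0,-8,-2,-5,0],[0,0,0,0,0,-20,0],[0,0,0,0,0,-20,0],[0,0,0,0,0,0,0],[0,0,0,0,0,0,0]]]' >/dev/null; python3 st.py
python3 -m pendant '[[[0,0,0,7,1.7,0,0],[0,0,0,7,1.7,0,0],[0,0,0,7,1.7,1,0],[0,0,0,7,1.7,1,0],[0,0,0,7,1.7,1,0]]]' >/dev/null; python3 st.py
```

```text
t15.45 x'-65.3 y'-0.7 z116.6 | Fx'-0.1 Fy'0.6 Fz1.1 | tilt fix x0.4 y0.2
t15.95 x'-35.1 y'-0.9 z120.0 | Fx'-10.3 Fy'-1.4 Fz0.0 | tilt fix x0.6 y-1.0
```

```bash
python3 -m pendant '[[[0,0.6,0,6,1.5,0,0],[0,0,0,6,1.5,0,0],[0,0,0,6,1.5,0,0],[0,0,0,6,1.5,-1,0],[0,0,0,6,1.5,-1,0]]]' >/dev/null; python3 st.py
python3 -m pendant '[[[0,0.6,0,5,1.2,-2,0],[0,0,0,5,1.2,-2,0],[0,0,0,5,1.2,-2,0],[0,0,0,5,1.2,-2,0],[0,0,0,0,0,0,0]]]' >/dev/null; python3 st.py
```

```text
t16.45 x'-12.4 y'-0.6 z117.1 | Fx'-10.9 Fy'-0.9 Fz0.9 | tilt fix x0.8 y-3.2
t16.95 x'1.0 y'-0.4 z108.1 | Fx'-1.0 Fy'0.3 Fz-0.1 | tilt fix x0.9 y-5.3
```

```bash
python3 -m pendant '[[[-0.4,-5.3,0,0,0,0,0],[-0.4,-0.5,0,5,1.2,0,0],[0,-0.5,0,5,1.2,-1,0],[0,-0.5,0,5,1.2,-2,0],[0,-0.5,0,5,1.2,-2,0]]]' >/dev/null; python3 st.py
python3 -m pendant '[[[0,-0.6,0,5,1.2,-2,0],[0,-0.5,0,5,1.2,-2,0],[0,-0.5,0,0,0,0,0],[0,0,0,0,0,0,0],[0,0,0,0,0,0,0]]]' >/dev/null; python3 st.py
```

```text
t17.45 x'13.3 y'0.1 z101.6 | Fx'-16.5 Fy'0.7 Fz12.1 | tilt fix x1.9 y0.6
t17.95 x'16.3 y'-0.3 z101.0 | Fx'-1.0 Fy'-0.6 Fz1.0 | tilt fix x2.1 y0.8
```

```bash
cat > ang.py <<'E'
from h import *
im=cv2.GaussianBlur(ctrl.camera('side').min(2).astype(np.float32),(0,0),.7)
o=np.array([.5881,-.1795]);a=.239;c,s=np.cos(a),np.sin(a);best=[]
for dz in(-2,-1,0,1,2):
  for dx in(-2,-1,0,1,2):
    for k in range(0,90):
        v=[]
        for j in(0,1,3):
            t=np.radians(k+90*j);x=-.07+.055*np.sin(t)
            for y in(.014,0):
                u=w2px('side',(o[0]+c*x-s*y,o[1]+s*x+c*y,.08+.055*np.cos(t)))+[dx,dz]
                v.append(cv2.getRectSubPix(im,(5,5),(float(u[0]),float(u[1]))).mean())
        best.append((np.mean(sorted(v)[:6]),k,dx,dz))
print(sorted(best)[:5])
E
python3 -m pendant '[[[0,0.8,0,-4,-1,3,0],[0,0,0,0,0,8,0],[0,0,0,4,1,0,0],[0,0,0,5,1.2,0,0],[0,0,0,5,1.2,-1,0]]]' >/dev/null; python3 st.py; python3 ang.py
```

```text
t18.45 x'28.2 y'-1.0 z114.5 | Fx'-14.9 Fy'0.5 Fz7.5 | tilt fix x2.2 y-0.1
[(np.float32(54.319324), 57, 0, -1), (np.float32(54.346004), 56, 0, -1), (np.float32(54.396683), 55, 0, -1), (np.float32(54.67), 58, 0, -1), (np.float32(54.69563), 55, -1, -1)]
```

```bash
python3 -m pendant '[[[0,0,0,-5,-1,8,0],[-1,0,0,-3,-1,25,0],[-1,0,0,0,0,15,0],[0,0,0,-40,-9.5,0,0],[0,0,0,-40,-9.5,0,0]]]' >/dev/null; python3 st.py
python3 -m pendant '[[[0,0,0,-5,-1,0,0],[0,0,0,0,0,-20,0],[0,0,0,0,0,-23,0],[0,0,0,0,0,0,0],[0,0,0,0,0,0,0]]]' >/dev/null; python3 st.py
python3 - <<'E'
from h import *
shot('top','top3.png',(320,175,450,295),5)
E
python3 ang.py
```

```text
t19.00 x'-59.2 y'-0.8 z164.9 | Fx'-0.5 Fy'-0.6 Fz1.1 | tilt fix x4.4 y0.1
t19.50 x'-63.8 y'-2.1 z125.6 | Fx'0.1 Fy'-0.3 Fz0.3 | tilt fix x4.7 y0.6
[(np.float32(55.272995), 57, 0, -1), (np.float32(55.316853), 58, 0, -1), (np.float32(55.49612), 59, 0, -1), (np.float32(55.59026), 56, 0, -1), (np.float32(55.693012), 55, -1, -1)]
```

View pics/top3.png

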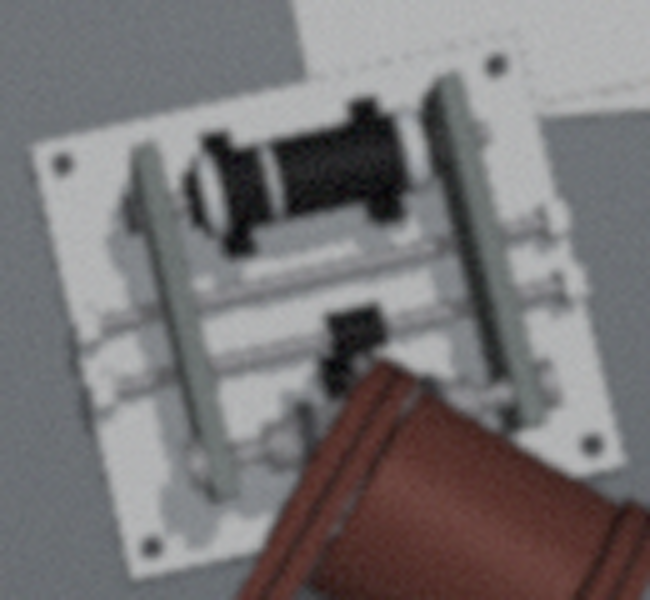

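```bash
python3 -m pendant '[[[4.7,0.6,0,-2,-1,-8,0],[0,0,0,0,0,0,0],[0,0,0,4,1,0,0],[0,0,0,5,1.2,0,0],[0,0,0,5,1.2,0,0]]]' >/dev/null; python3 st.py;
python3 -m pendant '[[[0,0,0,5,1.2,1,0],[0,-0.5,0,5,1.2,1,0],[0,-0.5,0,5,1.2,1,0],[0,-0.5,0,5,1.2,1,0],[0,-0.5,0,5,1.2,0,0]]]' >/dev/null; python3 st.py
```

```text
t20.10 x'-52.6 y'-4.0 z121.6 | Fx'-24.6 Fy'-0.7 Fz11.7 | tilt fix x0.3 y-0.3
t20.60 x'-50.5 y'-4.2 z124.5 | Fx'-25.1 Fy'-0.9 Fz13.4 | tilt fix x1.2 y-1.6
```

```bash
python3 -m pendant '[[[0,-1.6,0,-5,0,0,0],[1.2,0,0,-3,3,-12,0],[0,0,0,0,0,0,0],[0,0,0,4,1,0,0],[0,0,0,3,0.7,0,0]]]' >/dev/null; python3 st.py; python3 ang.py
python3 -m pendant '[[[0,0,0,3,0.7,0,0],[0,0,0,3,0.7,0,0],[0,0,0,3,0.7,0,0],[0,0,0,3,0.7,0,0],[0,0,0,3,0.7,0,0]]]' >/dev/null; python3 st.py; python3 ang.py
```

```text
t21.10 x'-52.9 y'1.4 z111.6 | Fx'-18.4 Fy'-4.1 Fz1.3 | tilt fix x0.2 y-0.5
[(np.float32(53.488445), 60, 0, -1), (np.float32(53.55714), 61, 0, -1), (np.float32(53.67084), 59, 0, -1), (np.float32(53.800854), 62, 1, -1), (np.float32(53.83266), 61, 1, -1)]
t21.65 x'-54.2 y'1.4 z105.1 | Fx'-15.5 Fy'-2.9 Fz2.1 | tilt fix x0.5 y-3.2
[(np.float32(53.196896), 61, 0, -1), (np.float32(53.269077), 60, 0, -1), (np.float32(53.33959), 63, 1, -1), (np.float32(53.417904), 63, 1, -2), (np.float32(53.47151), 62, 0, -1)]
```

```bash
python3 -m pendant '[[[0.5,-3.2,0,-4,-1,3,0],[0,0,0,0,0,5,0],[0,0,0,0,0,0,0],[0,0,0,0,0,0,0],[0,0,0,0,0,0,0]]]' >/dev/null; python3 st.py; python3 ang.py
python3 -m pendant '[[[0,0,0,3,0.7,0,0],[0,0,0,2,0.5,0,0],[0,0,0,2,0.5,0,0],[0,0,0,3,0.7,0,0],[0,-0.3,0,4,1,1,0]]]' >/dev/null; python3 st.py; python3 ang.py
```

```text
t22.20 x'-55.7 y'1.0 z113.4 | Fx'-0.1 Fy'-0.2 Fz0.6 | tilt fix x0.0 y-0.0
[(np.float32(54.38327), 61, 0, -1), (np.float32(54.480152), 62, 0, -1), (np.float32(54.815907), 63, 0, -1), (np.float32(54.851208), 60, 0, -1), (np.float32(55.046345), 59, -1, -1)]
t22.75 x'-52.9 y'1.4 z109.9 | Fx'-18.1 Fy'-4.9 Fz2.0 | tilt fix x0.2 y-1.5
[(np.float32(54.05776), 61, 0, -1), (np.float32(54.10846), 60, 0, -1), (np.float32(54.388794), 62, 0, -1), (np.float32(54.40877), 59, 0, -1), (np.float32(54.52947), 63, 1, -1)]
```

```bash
python3 -m pendant '[[[0,-1.5,0,-6,0,5,0],[0,0,0,0,0,25,0],[0,0,0,0,0,25,0],[0,0,0,40,9.5,5,0],[0,0,0,40,9.5,0,0]]]' >/dev/null; python3 st.py
python3 -m pendant '[[[0,0,0,40,9.5,0,0],[0,0,0,18,4,0,0],[0,0,0,0,0,0,0],[0,0,0,0,0,0,0],[0,0,0,0,0,0,0]]]' >/dev/null; python3 st.py
```

```text
t23.30 x'20.5 y'3.0 z170.2 | Fx'-0.4 Fy'-0.9 Fz-1.2 | tilt fix x0.1 y-0.3
t23.80 x'86.8 y'3.4 z170.2 | Fx'0.2 Fy'-0.0 Fz0.8 | tilt fix x0.2 y-0.2
```

```bash
python3 -m pendant '[[[0,0,0,-4,-4,-20,0],[0,0,0,0,0,-25,0],[0,0,0,0,0,-25,0],[0,0,0,0,0,-5,0],[0,0,0,0,0,0,0]]]' >/dev/null; python3 st.py
python3 -m pendant '[[[0,0,0,-5,-1.2,0,0],[0,0,0,-5,-1.2,0,0],[0,0,0,-6,-1.5,0,0],[0,0,0,-6,-1.5,1,0],[0,0,0,-6,-1.5,1,0]]]' >/dev/null; python3 st.py; python3 ang.py
```

```text
t24.30 x'77.3 y'-0.8 z95.2 | Fx'0.2 Fy'0.2 Fz-0.1 | tilt fix x0.2 y-0.2
t24.80 x'64.6 y'-1.8 z112.8 | Fx'0.5 Fy'-0.7 Fz0.7 | tilt fix x0.2 y2.2
[(np.float32(54.46837), 59, 0, -1), (np.float32(54.586437), 58, 0, -1), (np.float32(54.82588), 57, 0, -1), (np.float32(54.92367), 60, 0, -1), (np.float32(55.195515), 61, 1, -1)]
```

```bash
python3 -m pendant '[[[0,0,0,8,2,0,0],[0,2.2,0,4,1,-10,0],[0,0,0,0,0,-15,0],[0,0,0,0,0,0,0],[0,0,0,0,0,0,0]]]' >/dev/null; python3 st.py
python3 -m pendant '[[[0,0,0,-5,-1.2,0,0],[0,0.5,0,-5,-1.2,-3,0],[0,0.5,0,-6,-1.5,-3,0],[0,0.5,0,-6,-1.5,-3,0],[0,0.5,0,-6,-1.5,-3,0]]]' >/dev/null; python3 st.py; python3 ang.py
```

```text
t25.35 x'77.1 y'-4.2 z90.1 | Fx'0.3 Fy'-0.1 Fz-0.5 | tilt fix x0.4 y0.1
t25.85 x'64.9 y'-4.5 z87.7 | Fx'19.4 Fy'6.4 Fz7.3 | tilt fix x0.2 y0.5
[(np.float32(50.513107), 46, 0, -2), (np.float32(50.585186), 44, -1, -2), (np.float32(50.72775), 45, 0, -2), (np.float32(50.776226), 43, -1, -2), (np.float32(50.84882), 45, -1, -2)]
```

```bash
python3 -m pendant '[[[0,0.5,0,6,6,3,0],[0,0,0,6,1.5,0,0],[0,0,0,0,0,0,0],[0,0,0,0,0,0,0],[0,0,0,0,0,0,0]]]' >/dev/null; python3 st.py
python3 ang.py;python3 - <<'E'
from h import *
shot('side','side6.png',(295,195,395,265),8)
E
```

```text
t26.40 x'78.3 y'-0.3 z92.5 | Fx'0.5 Fy'-1.0 Fz-0.1 | tilt fix x0.3 y0.1
[(np.float32(49.212376), 46, 0, -2), (np.float32(49.532364), 47, 0, -2), (np.float32(50.09844), 48, 0, -2), (np.float32(50.13028), 45, 0, -2), (np.float32(50.236286), 46, 0, -1)]
```

View pics/side6.png

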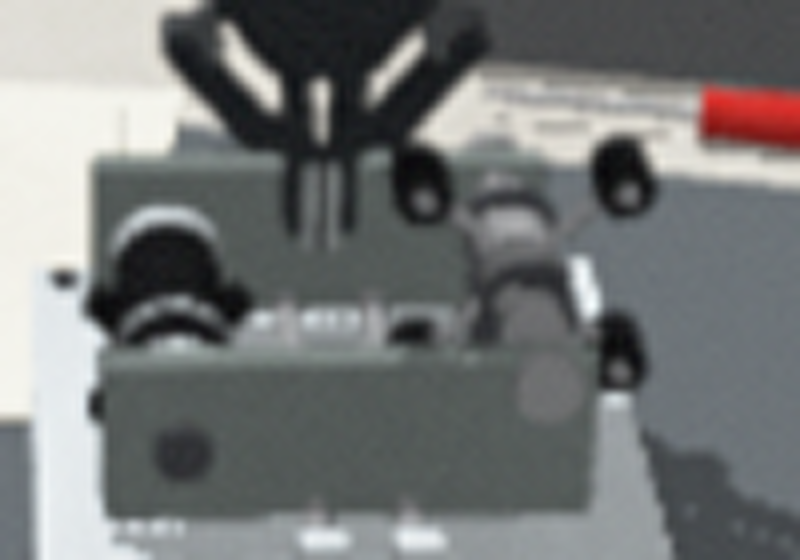

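```bash
python3 -m pendant '[[[0,0,0,-8,-2,0,0],[0,0,0,-5,-1.2,0,0],[0,0.3,0,-4,-1,-1.5,0],[0,0.3,0,-4,-1,-1.5,0],[0,0.3,0,-4,-1,-1.5,0]]]' >/dev/null; python3 st.py
python3 -m pendant '[[[0,0.4,0,-4,-1,-1.5,0],[0,0.4,0,-4,-1,-1.5,0],[0,0.3,0,-4,-1,-1.5,0],[0,0.3,0,-4,-1,-1.5,0],[0,0.3,0,-4,-1,-1.5,0]]]' >/dev/null; python3 st.py;python3 ang.py
```

```text
t27.00 x'61.3 y'-0.5 z92.4 | Fx'12.5 Fy'3.8 Fz0.6 | tilt fix x0.2 y0.6
t27.50 x'59.2 y'-0.5 z94.9 | Fx'12.7 Fy'2.2 Fz1.0 | tilt fix x0.0 y1.5
[(np.float32(40.44339), 36, 0, -2), (np.float32(40.478016), 35, 0, -2), (np.float32(40.69615), 35, -1, -2), (np.float32(40.898052), 37, 0, -2), (np.float32(40.906662), 36, -1, -2)]
```

```bash
python3 -m pendant '[[[0,1.5,0,-6,-1.5,-3,0],[0,0.4,0,-6,-1.5,-2,0],[0,0.4,0,-6,-1.5,-2,0],[0,0.3,0,-4,-1,-1.5,0],[0,0.3,0,-4,-1,-1.5,0]]]' >/dev/null; python3 st.py
python3 -m pendant '[[[0,0.4,0,-3,-0.8,-1,0],[0,0.4,0,-3,-0.8,-1,0],[0,0.3,0,-3,-0.8,-1,0],[0,0.3,0,-3,-0.8,-1,0],[0,0.3,0,-3,-0.8,-1,0]]]' >/dev/null; python3 st.py;python3 ang.py
```

```text
t28.05 x'53.8 y'-0.5 z98.1 | Fx'12.3 Fy'2.4 Fz-0.4 | tilt fix x-0.1 y1.5
t28.55 x'53.7 y'-0.5 z101.8 | Fx'12.3 Fy'3.2 Fz-0.1 | tilt fix x-0.3 y2.0
[(np.float32(34.15659), 30, 0, -2), (np.float32(34.322636), 29, 0, -2), (np.float32(34.853664), 31, 0, -2), (np.float32(35.07013), 28, 0, -2), (np.float32(35.205593), 29, -1, -2)]
```

```bash
cat >> st.py <<'E'
g=1 if f[:2]@e<0 else -1
x=d@e+g*.025;th=np.arcsin(np.clip(x/.055,-1,1));F=f[:2]@e
print("   theta %.1f tau %.2f"%(np.degrees(th),-F*.055*np.cos(th)+f[2]*x))
E
python3 -m pendant '[[[0.3,2,0,8,2,5,0],[0,0,0,0,0,35,0],[0,0,0,0,0,30,0],[0,0,0,-40,-9.5,0,0],[0,0,0,-40,-9.5,0,0]]]' >/dev/null; python3 st.py
python3 -m pendant '[[[0,0,0,-40,-9.5,0,0],[0,0,0,-20,-5,0,0],[0,0,0,0,0,0,0],[0,0,0,0,0,0,0],[0,0,0,0,0,0,0]]]' >/dev/null; python3 st.py; python3 ang.py
```

```text
t29.10 x'-21.0 y'1.0 z173.0 | Fx'-0.6 Fy'0.7 Fz0.3 | tilt fix x-0.6 y-0.0
   theta 4.2 tau 0.03
t29.60 x'-89.3 y'1.3 z173.6 | Fx'0.5 Fy'0.2 Fz0.1 | tilt fix x-0.5 y0.0
   theta -90.0 tau -0.01
[(np.float32(39.503532), 30, 0, -2), (np.float32(39.529762), 29, 0, -2), (np.float32(40.19757), 28, 0, -2), (np.float32(40.366104), 31, 0, -2), (np.float32(40.413208), 29, 0, -1)]
```

```bash
python3 -m pendant '[[[-0.5,0,0,0,0,-25,0],[0,0,0,0,0,-25,0],[0,0,0,0,0,-25,0],[0,0,0,0,0,-3,0],[0,0,0,0,0,0,0]]]' >/dev/null; python3 st.py
python3 -m pendant '[[[0,0,0,6,1.5,0,0],[0,0,0,6,1.5,0,0],[0,-0.3,0,5,1.2,2,0],[0,-0.3,0,5,1.2,2,0],[0,-0.3,0,5,1.2,2,0]]]' >/dev/null; python3 st.py
```

```text
t30.15 x'-84.2 y'0.7 z94.6 | Fx'0.3 Fy'-0.4 Fz0.2 | tilt fix x0.1 y0.2
   theta -90.0 tau -0.02
t30.65 x'-70.0 y'0.5 z99.9 | Fx'-19.1 Fy'-2.5 Fz1.8 | tilt fix x0.4 y-1.0
   theta -54.9 tau 0.52
```

```bash
for i in 1 2 3; do python3 -m pendant '[[[0,-0.6,0,5,1.2,2,0],[0,-0.4,0,5,1.2,2,0],[0,-0.4,0,5,1.2,2,0],[0,-0.4,0,5,1.2,2,0],[0,-0.4,0,5,1.2,2,0]]]' >/dev/null; python3 st.py; done
```

```text
t31.15 x'-64.1 y'0.4 z107.4 | Fx'-18.2 Fy'-2.3 Fz0.8 | tilt fix x0.7 y-1.6
   theta -45.3 tau 0.67
t31.65 x'-59.2 y'0.4 z115.4 | Fx'-20.5 Fy'-1.0 Fz2.7 | tilt fix x1.0 y-2.3
   theta -38.4 tau 0.79
t32.15 x'-50.9 y'0.1 z128.4 | Fx'-13.5 Fy'2.3 Fz5.6 | tilt fix x1.3 y-2.6
   theta -28.1 tau 0.51
```

```bash
python3 -m pendant '[[[0,-2.6,0,-6,-1.5,0,0],[1.3,0,0,-6,-1.5,-10,0],[0,0,0,0,0,-8,0],[0,0,0,0,0,0,0],[0,0,0,0,0,0,0]]]' >/dev/null; python3 st.py; python3 ang.py
```

```text
t32.65 x'-59.9 y'-2.5 z114.0 | Fx'0.3 Fy'0.1 Fz0.5 | tilt fix x0.1 y0.4
   theta -90.0 tau -0.04
[(np.float32(54.63246), 53, 0, -1), (np.float32(54.722317), 52, 0, -1), (np.float32(54.749363), 54, 0, -1), (np.float32(54.87901), 51, 0, -1), (np.float32(55.34112), 55, 0, -1)]
```

```bash
python3 -m pendant '[[[0,0,0,3,2,0,0],[0,0,0,4,1,0,0],[0,-0.3,0,5,1.2,1,0],[0,-0.4,0,5,1.2,1,0],[0,-0.4,0,5,1.2,1,0]]]' >/dev/null; python3 st.py; python3 ang.py
python3 -m pendant '[[[0,-0.6,0,5,1.2,1,0],[0,-0.4,0,5,1.2,1,0],[0,-0.4,0,5,1.2,1,0],[0,-0.3,0,4.5,1.1,1,0],[0,-0.3,0,4.5,1.1,1,0]]]' >/dev/null; python3 st.py; python3 ang.py
```

```text
t33.20 x'-57.2 y'-2.2 z111.8 | Fx'-18.5 Fy'-3.8 Fz1.1 | tilt fix x0.6 y-1.4
   theta -35.9 tau 0.79
[(np.float32(53.827347), 55, 0, -1), (np.float32(54.13615), 54, 0, -1), (np.float32(54.222446), 56, 0, -1), (np.float32(54.67712), 57, 0, -1), (np.float32(54.798626), 53, 0, -1)]
t33.75 x'-56.2 y'-2.2 z108.8 | Fx'-18.8 Fy'-4.5 Fz1.2 | tilt fix x0.9 y-2.6
   theta -34.6 tau 0.81
[(np.float32(54.99925), 57, 0, -1), (np.float32(55.10315), 58, 0, -1), (np.float32(55.11667), 56, 0, -1), (np.float32(55.296673), 59, 0, -1), (np.float32(55.327335), 55, 0, -1)]
```

```bash
python3 -m pendant '[[[0,-2.6,0,5,1.2,2,0],[0,-0.4,0,5.5,1.3,2,0],[0,-0.4,0,5.5,1.3,1,0],[0,-0.3,0,5.5,1.3,1,0],[0,-0.3,0,5,1.2,1,0]]]' >/dev/null; python3 st.py; python3 ang.py
```

```text
t34.30 x'-52.4 y'-2.4 z107.7 | Fx'-17.6 Fy'-4.0 Fz1.9 | tilt fix x1.2 y-1.7
   theta -29.9 tau 0.78
[(np.float32(54.28166), 61, 0, -1), (np.float32(54.40086), 62, 0, -1), (np.float32(54.46222), 60, 0, -1), (np.float32(54.694866), 63, 0, -1), (np.float32(54.9108), 59, 0, -1)]
```

```bash
python3 -m pendant '[[[0,0,0,-8,-2,0,0],[0,0,0,-10,-2,0,0],[0,0,0,0,0,40,0],[0,0,0,-20,-5,40,0],[0,0,0,-40,0,40,0]]]' >/dev/null; python3 st.py
python3 -m pendant '[[[0,0,0,-40,0,20,0],[0,0,0,0,0,0,0],[0,0,0,0,0,0,0],[0,0,0,0,0,0,0],[0,0,0,0,0,0,0]]]' >/dev/null; python3 st.py; python3 ang.py
python3 - <<'E'
from h import *
shot('top','top4.png',(320,175,450,295),5)
a=cv2.imread('pics/top0.png').astype(int);b=ctrl.camera('top')[:,:,::-1].astype(int)
for n,(u,v) in dict(ring=(287,166),dropper=(333,158),eyecup=(155,287),driver=(502,285)).items():
    print(n,abs(a[v-12:v+12,u-10:u+10]-b[v-12:v+12,u-10:u+10]).mean().round(1))
E
```

```text
t34.85 x'-129.3 y'10.0 z219.4 | Fx'-0.6 Fy'-0.1 Fz0.3 | tilt fix x0.8 y-2.3
   theta -90.0 tau -0.04
t35.35 x'-168.4 y'18.2 z247.0 | Fx'0.3 Fy'0.9 Fz0.3 | tilt fix x1.3 y-1.5
   theta -90.0 tau -0.05
[(np.float32(53.876896), 62, 0, -1), (np.float32(53.888317), 63, 0, -1), (np.float32(54.0589), 60, -1, -1), (np.float32(54.062634), 59, -1, -1), (np.float32(54.086975), 61, 0, -1)]
ring 4.5
dropper 5.0
eyecup 5.0
driver 6.4
```

View pics/top4.png

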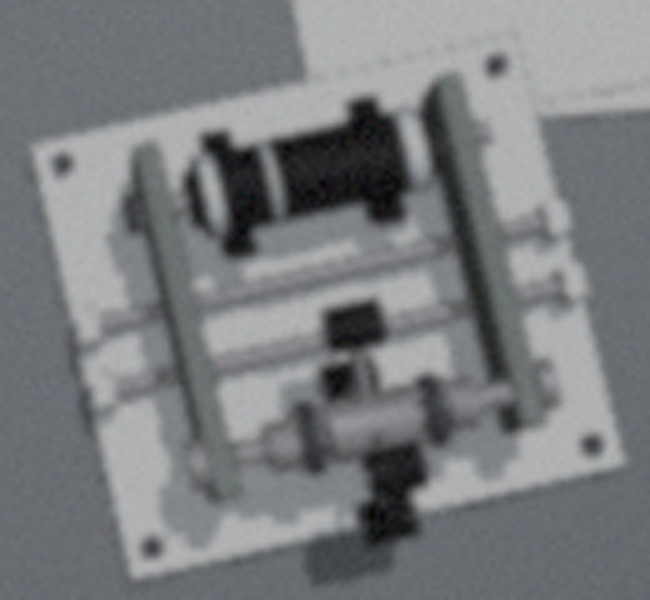

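```bash
python3 -c "
from bench import ctrl
print(ctrl.close_job())"
```

```text
the job is handed in; nothing more can be done
None
```

I laid the scope barrel in the V-cradle, let go of it, wound the turnbuckle until the pads nip the barrel, backed the arm off and handed the job in. The last reading before hand-in was at 35.4 s of the 67 s. No verdict was reported.

- **Barrel and bystanders:** The last top view shows the barrel lying in both V-blocks between the pads, roughly 7 mm or less off midway. The four bystander patches I compared are unchanged from the first picture. I took the object at (155,287) to be the eyecup; a similar dark one at (477,387) was not checked.
- **Arm:** It is clear of everything, with the wrist force at zero.
- **Squeeze:** I estimate it at about 36 N. I could not measure it directly.
  - By angle: the turnbuckle stopped about 24° past the point where the pads began to load, which gives roughly 36 N.
  - By push torque: the last pushes read 0.78 to 0.81 N m. That means about 29 to 33 N if the grip was still moving, or up to about 50 N if it had just halted. I could not tell which applied.
- **Rework:** The first squeeze reading was unclear (38 to 57 N), so I loosened the turnbuckle about 31° and wound it in again to find the loading point.
- **Slips:**
  - My first grip on the barrel was too high, so I took it again lower.
  - The finger slid off a roller grip twice while pushing it, once loosening and once winding back in.
  - Part of one push landed on the spoke instead of the roller.

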